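# Set the length stop on a crosscut sled

### The arm

A 7-joint arm with a two-finger parallel gripper is mounted at the origin on the work surface. World frame = base frame: x ahead of the robot, y to its left, z up, the work surface at z = 0. Lengths are in m, angles in rad, forces in N, time in s.
With the tool pointing down it reaches from about 0.4 to 0.85 m from the base axis. Payload 4.5 kg.
Tool frame: the origin (TCP) lies midway between the tips of the shut fingers; the grasp point (between the pads) lies 19 mm behind it; z points along the fingers, y is the line along which they close (so a half turn about z gives the same grasp; the last joint's range is limited). The gripper opens to 88 mm and grips with 3 to 60 N. Pads are 18 mm wide; open, the fingers measure 123 mm over their backs; the gripper's body (75 mm by 187 mm) begins 45 mm behind the grasp point.
Start: joints at [-1.18, 0.689, -0.195, 1.565, 0.157, 0.902, -0.215], TCP at [0.218, 0.586, 0.239] pointing down, gripper open.
Joint ranges: [-3.01, 3.01], [-0.46, 2.08], [-1.47, 1.51], [0.13, 2.56], [-1, 4.14], [0.04, 2.09], [-2.66, 2.66]. Speed limits (rad/s): [2.57, 2.57, 3.14, 3.14, 3.14, 3.14, 3.14].

### API

Orientations are given as a unit quaternion [x, y, z, w].
In Python, from plant import r, eyes, finish_job gives the robot as it stands. The module is installed in compiled form; this text tells all that it offers.
- The arm moves only by the tool move_arm, never from a script. Its argument "motion" is a list of rows, each a list of 7 numbers: the shift along the tool's x, y, z in mm, then the turn, a rotation vector about the tool's x, y, z in degrees, then the closure, from 0 (fully open) to 1 (shut). A call has 1 to 5 rows; each row is the pose to reach, as a shift and turn from the pose commanded when the call began, along the tool's axes at that moment; what a row does not reach only later rows make up. A row lasts 1/8 s, in which the tool goes at most 62.5 mm and 10.7 degrees, less where a joint would pass 70% of its speed; a pose out of reach is approached as far as the arm can. A call with a gripper value outside its range is refused whole. The fingers move at their own pace and stop on an object; "newtons" is the grip in N (left out, the last holds). Time passes only in rows, so rows that repeat a pose let the fingers close. It gives the time, the measured TCP pose, the force, the opening and the grip force at its end, in the units of the state.
- r.get_state(): the state, without advancing time (a new reading comes with each control period).
- eyes.snapshot(name): name is "scene" or "top" or "wrist"; returns a dict with "frame" (384x512x3 uint8, red, green, blue), "z_map" (384x512 float32, m along the optical axis (not along the pixel's ray), 0 where there is no reading), "intrinsics" (3x3 intrinsics, pixels), "world_to_cam" (4x4, takes a point from world to camera coordinates). Camera axes: x right, y down, z forward; pixel columns grow to the right and rows downward; lengths in m; the calibration is good to about 2 mm. A picture is of the moment at which its call begins.
- finish_job(): hands the job in; it is judged then, once.
The state is a dict: "clock": time; "q": joint angles; "qd": joint speeds; "joint_torque": joint torques, N m; "tool_pos": TCP position; "eef_rot": TCP orientation; "contact_force": force on the tool from outside, world axes, zero at the start; "moment": the same for the moment, N m; "opening": opening from 0.0 (shut) to 1.0 (fully open); "finger_force": force on a finger pad.
Only numpy, scipy, OpenCV 4.12 (cv2) and the standard library are available. Lean on these libraries where they do the work, as an engineer would, in place of code of your own. Each camera call takes 0.05 s, during which the arm holds its last target. There are 200 camera calls.

### The job

Set the crosscut sled for today's length: press down the black release pad in the middle of the sliding length stop to free its brake and, with the pad held down, push the stop along the fence rail until it rests against the marked dead stop, the one with the pointer and the tall thumbscrew. Then let the pad come up so that the brake holds it there, and move clear. It is light fingertip work: do not clamp, ram or drag the stop against its brake, and do not move or lift the other things on the sled and bench.

Things in the scene. Friction and masses are not known exactly. Their poses are not given: they have to be found in the camera images.
- sled: Crosscut sled, fixed on the bench: white-faced board bed 370 mm (x) by 620 mm (y), its top 21 mm above the bench; on the robot's side a 36 mm thick wooden fence with an aluminium T-slot rail on top (rail 36 mm wide, from y = -280 to +215 mm, top 99 mm above the bench). Origin on the bench under the rail's middle; y along the rail, x from the fence over the bed, z up.
- length_stop: The sliding stop: grey steel saddle on the rail, 104 mm along y, 46 mm along x, with a steel arm hanging down the fence on the bed side. Origin on the rail's top, midway; axes as the sled's. It slides only along y. With its pad down it glides at about 1 N; with the pad up its brake holds against about 20 N. Its end face meets a dead stop when their origins are 67 mm apart.
- stop_middle (a point): Centre of the release pad's top face when the pad is up: 26 mm above the sliding stop's origin, 125 mm above the bench. Travels with the stop but does not sink with the pad; axes as the sled's. The black pad is 56 mm (y) by 40 mm (x), between two steel end cheeks 22 mm long that stand 14 mm above it (a fingertip can push on their inner faces); on its x sides only walls 5 mm lower than it.
- release_pad (a joint): How far the release pad is pressed, m: 0 is up (brake on), 0.005 is right down. It begins to give at 7 N, is right down at 10 N and springs back up by itself. The brake is fully off from 0.0015.
- marked_stop: The marked dead stop, on either side of the sliding stop: steel block fixed on the rail, 30 mm (y) by 36 mm (x), 16 mm high, with a knurled thumbscrew 20 mm across reaching 38 mm above the rail and a flat steel pointer jutting about 30 mm out towards the robot. Origin at the middle of its underside on the rail's top, axes as the sled's.
- plain_stop: The other dead stop, for another length, on the other side of the sliding stop: the same fixed steel block with only a low screw head, no pointer, no thumbscrew. Origin and axes as the marked one's.
- oak_strip: Loose strip of wood 40 x 200 x 20 mm lying on the sled's bed; origin at the middle of its underside. Leave it.
- mallet: Turned wooden mallet standing on its head on the bench beyond the sled's +y end, 92 mm across, 250 mm high; origin at the middle of its foot. Leave it.
- glue_bottle: Glue bottle standing on the bench beyond the sled's -y end, 60 mm across, 160 mm high; origin at the middle of its foot. Leave it.
- try_square: Try square lying on the bench between robot and sled: wooden stock 22 x 110 x 18 mm, steel blade 150 mm; origin under the middle of the stock. Leave it.

How it is judged:
By the outcome, as a careful person would: the job done as asked, in the order asked, and still so for the second after the job is handed in, with the robot touching nothing.
It also fails if it takes over 38 s, if anything falls off the work surface, if the arm or the gripper's body presses on something with over 40 N, if the wrist force passes 120 N, or if a joint passes its speed limit or range.

## Working session

There is one attempt and no reset: what is moved stays moved. The work goes in short steps, Python scripts to look and compute and a tool call to move; the robot and the scene stay as the last step left them, time stands still between calls to the robot, and variables do not carry over. Pictures are saved under pics/ and viewed, at most 10 in all, crops included, and the job is handed in when it is done.

Besides the shell and the picture viewer there is one more tool, called after "Call:" by a JSON object that holds its "api" and its "payload". move_arm: Moves the arm, as the interface text tells. Its arguments: {"type":"object","properties":{"motion":{"type":"array","items":{"type":"array","items":{"type":"number"}}},"newtons":{"type":"number"}},"required":["motion"]}

```bash
mkdir -p pics; cat > h.py <<'E'
import numpy as np, cv2
from plant import r, eyes, finish_job
def pts(s):
    K=np.array(s["intrinsics"]);T=np.linalg.inv(np.array(s["world_to_cam"]));z=s["z_map"]
    v,u=np.mgrid[:z.shape[0],:z.shape[1]]
    c=np.stack([(u-K[0,2])*z/K[0,0],(v-K[1,2])*z/K[1,1],z,np.ones_like(z)],-1)
    P=(c@T.T)[...,:3]; P[z==0]=np.nan
    return P
def save(s,n): cv2.imwrite(f"pics/{n}.png",cv2.cvtColor(s["frame"],cv2.COLOR_RGB2BGR))
E
python3 - <<'E'
from h import *
im=[]
for n in("scene","top"):
    s=eyes.snapshot(n); im.append(s["frame"]); np.savez(f"{n}.npz",**s)
    print(n,np.round(s["world_to_cam"],3).tolist(),np.round(s["intrinsics"],1).tolist())
for n,i in zip(("scene","top"),im): cv2.imwrite(f"pics/{n}0.png",cv2.resize(i[...,::-1],(768,576)))
st=r.get_state();print({k:np.round(v,3).tolist() for k,v in st.items()})
E
```

```text
scene [[0.778, 0.628, 0.014, -0.429], [0.522, -0.635, -0.57, -0.216], [-0.349, 0.451, -0.821, 1.358], [0.0, 0.0, 0.0, 1.0]] [[416.1, 0.0, 253.1], [0.0, 416.1, 196.9], [0.0, 0.0, 1.0]]
top [[-0.013, -1.0, 0.027, 0.012], [-0.993, 0.009, -0.118, 0.561], [0.117, -0.029, -0.993, 1.205], [0.0, 0.0, 0.0, 1.0]] [[364.5, 0.0, 258.2], [0.0, 364.5, 189.9], [0.0, 0.0, 1.0]]
{'clock': 0.1, 'q': [-1.18, 0.69, -0.195, 1.566, 0.157, 0.903, -0.215], 'qd': [-0.0, -0.004, 0.001, -0.004, 0.001, 0.001, 0.0], 'joint_torque': [-0.003, -52.849, -1.272, -15.384, -0.052, 0.002, 0.0], 'tool_pos': [0.218, 0.585, 0.238], 'eef_rot': [0.177, 0.984, -0.001, -0.0], 'contact_force': [1.284, 0.357, 0.307], 'moment': [0.008, -0.001, 0.003], 'finger_force': 0.0, 'opening': 1.005}
```

View pics/top0.png

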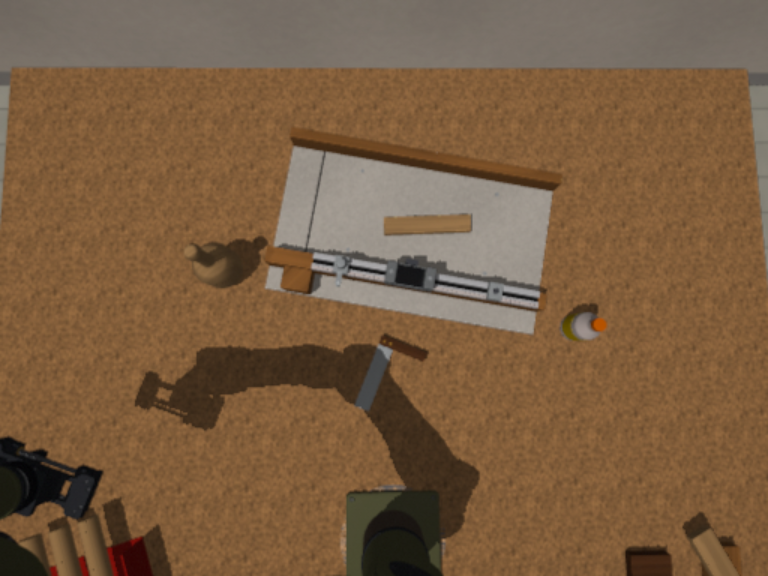

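View pics/scene0.png

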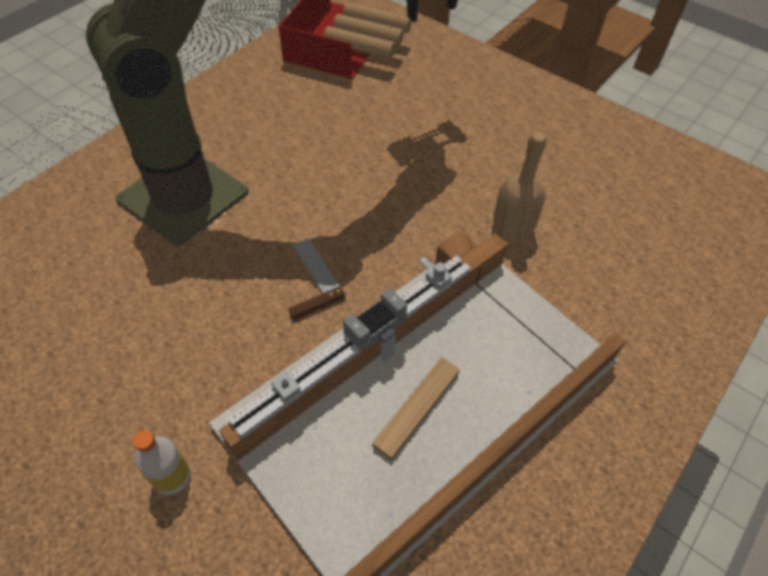

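The top view shows the black pad at about (411,274) in the 768-wide picture. The marked stop, with thumbscrew and pointer, is at about (341,265) on the +y side, and the plain stop is at about (495,291). Next I measure them.

```bash
cat >> h.py <<'E'
def ray(s,u,v,h):
    K=np.array(s["intrinsics"]);T=np.linalg.inv(np.array(s["world_to_cam"]))
    d=T[:3,:3]@np.linalg.inv(K)@[u,v,1]; o=T[:3,3]; return o+d*(h-o[2])/d[2]
E
python3 - <<'E'
from h import *
for n in("top","scene"):
    s=dict(np.load(f"{n}.npz")); P=pts(s); f=s["frame"].astype(int)
    m=(P[...,2]>.09)&(P[...,2]<.106)&(P[...,0]>.3)&(P[...,0]<.75)&(abs(P[...,1])<.35)&(f.max(-1)-f.min(-1)<40)
    q=P[m]; c=q.mean(0); w,V=np.linalg.eigh(np.cov(q[:,:2].T)); d=V[:,1]; d=d*np.sign(d[1]); a=(q[:,:2]-c[:2])@d
    print(n,"rail n",len(q),"c",c.round(4),"yaw deg",np.degrees(np.arctan2(-d[0],d[1])).round(2),"span",np.ptp(a).round(3), "mid",(c[:2]+d*(a.max()+a.min())/2).round(4))
    k=(f.max(-1)<60)&(P[...,2]>.11)&(P[...,2]<.14)&(P[...,0]>.3)&(abs(P[...,1])<.3)
    k=k.astype(np.uint8); nn,l,st,ce=cv2.connectedComponentsWithStats(k)
    for i in range(1,nn):
        if st[i,4]>30: print(" dark",st[i],ce[i].round(1),ray(s,*ce[i],.125).round(4), np.nanmedian(P[l==i],0).round(4))
    hi=(P[...,2]>.109)&(P[...,2]<.16)&(P[...,0]>.3)&(P[...,0]<.75)&(abs(P[...,1])<.28)
    nn,l,st,ce=cv2.connectedComponentsWithStats(hi.astype(np.uint8))
    for i in range(1,nn):
        if st[i,4]>15: print(" hi",st[i],ce[i].round(1),np.nanmedian(P[l==i],0).round(4),np.nanmax(P[l==i],0).round(3),np.nanmin(P[l==i],0).round(3))
E
```

```text
top rail n 1039 c [ 0.5641 -0.0642  0.0979] yaw deg -8.97 span 0.674 mid [0.5767 0.0152]
 dark [263 175  20  17 236] [272.9 183.2] [ 0.5708 -0.0381  0.125 ] [ 0.5713 -0.0384  0.1247]
 hi [222 170  12  21 139] [227.1 177.8] [0.5908 0.1071 0.116 ] [0.616 0.123 0.142] [0.552 0.088 0.11 ]
 hi [256 172  35  22 510] [273.2 183.1] [ 0.5704 -0.0386  0.1268] [0.609 0.015 0.145] [ 0.54  -0.091  0.109]
 hi [325 188  11  12 110] [330.  193.5] [ 0.5372 -0.2197  0.1148] [ 0.556 -0.203  0.123] [ 0.52  -0.238  0.109]
scene rail n 1904 c [ 0.5605 -0.0967  0.0986] yaw deg -9.43 span 0.676 mid [0.5793 0.016 ]
 dark [231 200  39  31 360] [250.9 212.4] [ 0.5741 -0.0408  0.125 ] [ 0.575  -0.0387  0.1261]
 hi [280 171  22  20 212] [291.  180.8] [0.5965 0.1044 0.117 ] [0.617 0.122 0.142] [0.551 0.089 0.109]
 hi [229 192  43  40 890] [250.7 212.1] [ 0.5757 -0.0413  0.1273] [0.608 0.017 0.145] [ 0.539 -0.093  0.109]
 hi [181 247  19  19 201] [190.3 256. ] [ 0.5381 -0.221   0.1163] [ 0.557 -0.203  0.125] [ 0.516 -0.238  0.109]
```

Call:
{"api": "move_arm", "payload": {"motion": [[-25, -21, 0, 0, 0, 0, 1], [-65, -55, 0, 0, 0, 0, 1], [-105, -88, 0, 0, 0, 0, 1], [-145, -122, 0, 0, 0, 0, 1], [-185, -155, 0, 0, 0, 0, 1]], "newtons": 10}}

```text
clock: 0.72
tool_pos: [0.3381, 0.374, 0.2385]
eef_rot: [0.177, 0.984, -0.0, -0.0]
contact_force: [0.0, 0.2, 0.2]
opening: 0.457
finger_force: 0.0
```

Call:
{"api": "move_arm", "payload": {"motion": [[-40, -33, 0, 0, 0, 0, 1], [-80, -66, 0, 0, 0, 0, 1], [-120, -100, 0, 0, 0, 0, 1], [-155, -130, 0, 0, 0, 0, 1], [-185, -155, 0, 0, 0, 0, 1]]}}

```text
clock: 1.35
tool_pos: [0.4573, 0.1639, 0.2385]
eef_rot: [0.178, 0.984, -0.0, -0.0]
contact_force: [-0.5, -0.7, 0.5]
opening: 0.003
finger_force: 0.0
```

Call:
{"api": "move_arm", "payload": {"motion": [[-40, -33, 0, 0, 0, -3, 1], [-80, -66, 0, 0, 0, -6, 1], [-120, -100, 10, 0, 0, -9, 1], [-155, -130, 20, 0, 0, -11, 1], [-180, -154, 30, 0, 0, -11, 1]]}}

```text
clock: 1.98
tool_pos: [0.5721, -0.0437, 0.2079]
eef_rot: [0.083, 0.997, -0.0, -0.0]
contact_force: [0.4, -0.3, 0.1]
opening: 0.005
finger_force: 0.0
```

Call:
{"api": "move_arm", "payload": {"motion": [[0, 0, 0, 0, 0, 0, 1], [0, 0, 0, 0, 0, 0, 1]]}}

```text
clock: 2.22
tool_pos: [0.5711, -0.04, 0.2086]
eef_rot: [0.082, 0.997, 0.001, -0.0]
contact_force: [-0.2, 0.3, 0.5]
opening: 0.007
finger_force: 0.0
```

```bash
python3 - <<'E'
from h import *
s=eyes.snapshot("wrist"); np.savez("wrist.npz",**s); cv2.imwrite("pics/w1.png",cv2.resize(s["frame"][...,::-1],(768,576)))
P=pts(s);f=s["frame"].astype(int)
st=r.get_state();print(st["tool_pos"],st["eef_rot"])
k=((f.max(-1)<60)&(P[...,2]>.115)&(P[...,2]<.135)).astype(np.uint8)
nn,l,t,ce=cv2.connectedComponentsWithStats(k)
for i in range(1,nn):
    if t[i,4]>200:
        c=np.argwhere(l==i)[:,::-1].astype(np.float32); rc=cv2.boxPoints(cv2.minAreaRect(c))
        print(t[i],ce[i].round(1),ray(s,*ce[i],.125).round(4),[ray(s,*p,.125).round(4).tolist() for p in rc])
E
```

```text
[ 0.57117158 -0.0394166   0.20886458] [ 8.12182042e-02  9.96696138e-01  6.13188899e-04 -1.89898827e-04]
[ 221  166   74   52 3613] [257.5 191.2] [ 0.5681 -0.0389  0.125 ] [[0.5832, -0.0708, 0.125], [0.544, -0.0624, 0.125], [0.5538, -0.0086, 0.125], [0.5935, -0.0145, 0.125]]
```

View pics/w1.png

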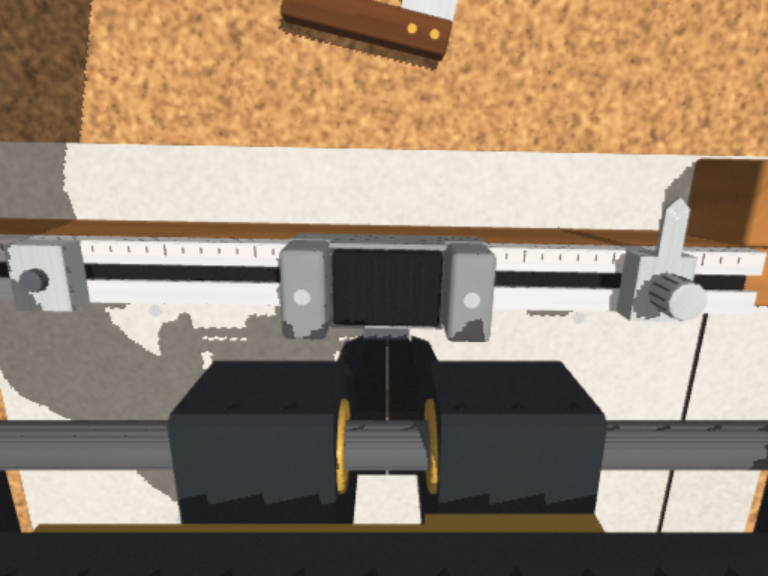

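The wrist view shows the shut fingers centred over the pad (385,288). The marked stop, with pointer and thumbscrew, is on the right (+y) at about (660,285). The pad is within about 3 mm of the TCP in x and y, so I descend.

Call:
{"api": "move_arm", "payload": {"motion": [[0, 0, 25, 0, 0, -0.3, 1], [0, 0, 50, 0, 0, -0.5, 1], [0, 0, 68, 0, 0, -0.5, 1], [0, 0, 76, 0, 0, -0.5, 1], [0, 0, 79, 0, 0, -0.5, 1]]}}

```text
clock: 2.9
tool_pos: [0.5716, -0.0402, 0.1299]
eef_rot: [0.077, 0.997, 0.0, 0.0]
contact_force: [-0.1, -0.5, 0.7]
opening: 0.005
finger_force: 0.0
```

Call:
{"api": "move_arm", "payload": {"motion": [[0, 0, 1, 0, 0, 0, 1], [0, 0, 2, 0, 0, 0, 1], [0, 0, 3, 0, 0, 0, 1], [0, 0, 3, 0, 0, 0, 1]]}}

```text
clock: 3.4
tool_pos: [0.5716, -0.0413, 0.1268]
eef_rot: [0.078, 0.997, 0.0, 0.0]
contact_force: [0.9, 0.6, 0.2]
opening: 0.008
finger_force: 0.0
```

Call:
{"api": "move_arm", "payload": {"motion": [[0, 0, 0, 0, 0, 1.1, 1], [0, 0, 1, 0, 0, 1.1, 1], [0, 0, 2, 0, 0, 1.1, 1], [0, 0, 3, 0, 0, 1.1, 1], [0, 0, 3, 0, 0, 1.1, 1]]}}

```text
clock: 4.03
tool_pos: [0.5717, -0.0412, 0.1245]
eef_rot: [0.088, 0.996, -0.0, 0.0]
contact_force: [-2.1, -0.8, 7.3]
opening: 0.006
finger_force: 3.9
```

Call:
{"api": "move_arm", "payload": {"motion": [[0, 0, 1, 0, 0, 0, 1], [0, 0, 2, 0, 0, 0, 1], [0, 0, 3, 0, 0, 0, 1], [0, 0, 4, 0, 0, 0, 1], [0, 0, 4, 0, 0, 0, 1]]}}

```text
clock: 4.65
tool_pos: [0.5717, -0.0412, 0.1207]
eef_rot: [0.088, 0.996, -0.0, 0.0]
contact_force: [-2.9, -0.3, 8.8]
opening: 0.005
finger_force: 4.6
```

Call:
{"api": "move_arm", "payload": {"motion": [[0, 2, 0, 0, 0, 0, 1], [0, 4, 0, 0, 0, 0, 1], [0, 6, 0, 0, 0, 0, 1], [0, 8, 0, 0, 0, 0, 1], [0, 10, 0, 0, 0, 0, 1]]}}

```text
clock: 5.28
tool_pos: [0.5735, -0.0316, 0.1207]
eef_rot: [0.088, 0.996, -0.0, 0.0]
contact_force: [-2.7, -1.1, 10.0]
opening: 0.006
finger_force: 4.6
```

```bash
cat > look.py <<'E'
from h import *
import sys
# gap stop->marked block from wrist + scene height points, in rail axes
d=np.array([np.sin(np.radians(10)),np.cos(np.radians(10))]); n=np.array([d[1],-d[0]]); o=np.array([.571,-.0393])
for nm in("scene","wrist"):
    s=eyes.snapshot(nm); P=pts(s); q=P[...,:2]-o; a=q@d; b=q@n
    m=(abs(b)<.015)&(P[...,2]>.1125)&(P[...,2]<.1165); print(nm,"blocks along", [(round(i*.005-.25,3),int(c)) for i,c in enumerate(np.histogram(a[m],np.arange(-.25,.25,.005))[0]) if c>3])
    m=(abs(b)<.021)&(P[...,2]>.136)&(P[...,2]<.142)&(a<.15); print(nm,"cheeks", [(round(i*.005-.25,3),int(c)) for i,c in enumerate(np.histogram(a[m],np.arange(-.25,.25,.005))[0]) if c>3])
    cv2.imwrite(f"pics/{sys.argv[1]}_{nm}.png",cv2.resize(s["frame"][...,::-1],(768,576)))
print(r.get_state()["contact_force"].round(1) if hasattr(r.get_state()["contact_force"],'round') else r.get_state()["contact_force"])
E
python3 look.py a
```

```text
scene blocks along [(-0.2, 13), (-0.195, 11), (-0.19, 12), (-0.185, 10), (-0.18, 8), (-0.175, 15), (0.13, 4), (0.135, 5), (0.14, 4)]
scene cheeks [(-0.045, 6), (-0.04, 14), (-0.035, 14), (-0.03, 17), (-0.025, 12), (0.04, 13), (0.045, 5), (0.05, 6), (0.055, 7), (0.14, 8), (0.145, 6)]
wrist blocks along [(-0.025, 9), (-0.02, 37), (0.035, 6), (0.04, 41), (0.13, 420), (0.135, 476), (0.14, 187), (0.145, 10)]
wrist cheeks [(-0.045, 51), (-0.04, 272), (-0.035, 292), (-0.03, 299), (-0.025, 299), (-0.02, 9), (-0.01, 7), (-0.005, 59), (0.0, 77), (0.005, 92), (0.01, 69), (0.015, 72), (0.02, 38), (0.04, 303), (0.045, 294), (0.05, 295), (0.055, 287), (0.06, 60)]
[-2.4  0.1  8.8]
```

The pad's grip is already carrying the stop with no slip, and it has moved about 9 mm. Roughly 69 mm of gap remains.

Call:
{"api": "move_arm", "payload": {"motion": [[0, 4, 0, 0, 0, 0, 1], [0, 9, 0, 0, 0, 0, 1], [0, 14, 0, 0, 0, 0, 1], [0, 19, 0, 0, 0, 0, 1], [0, 24, 0, 0, 0, 0, 1]]}}

```text
clock: 6.0
tool_pos: [0.5778, -0.0079, 0.1208]
eef_rot: [0.088, 0.996, -0.0, 0.001]
contact_force: [-2.3, -0.5, 9.0]
opening: 0.01
finger_force: 4.6
```

Call:
{"api": "move_arm", "payload": {"motion": [[0, 5, 0, 0, 0, 0, 1], [0, 10, 0, 0, 0, 0, 1], [0, 15, 0, 0, 0, 0, 1], [0, 20, 0, 0, 0, 0, 1], [0, 24, 0, 0, 0, 0, 1]]}}

```text
clock: 6.62
tool_pos: [0.5822, 0.0159, 0.1209]
eef_rot: [0.088, 0.996, -0.0, 0.001]
contact_force: [-1.2, -1.1, 9.9]
opening: 0.005
finger_force: 4.6
```

Call:
{"api": "move_arm", "payload": {"motion": [[0, 3, 0, 0, 0, 0, 1], [0, 6, 0, 0, 0, 0, 1], [0, 9, 0, 0, 0, 0, 1], [0, 11, 0, 0, 0, 0, 1], [0, 13, 0, 0, 0, 0, 1]]}}

```text
clock: 7.25
tool_pos: [0.5846, 0.0286, 0.1209]
eef_rot: [0.088, 0.996, -0.0, 0.001]
contact_force: [-1.5, -0.7, 8.8]
opening: 0.003
finger_force: 4.6
```

```bash
python3 look.py b
```

```text
scene blocks along [(-0.2, 8), (-0.195, 15), (-0.19, 13), (-0.185, 11), (-0.18, 12), (-0.175, 13), (-0.17, 6)]
scene cheeks [(0.02, 14), (0.025, 14), (0.03, 9), (0.035, 13), (0.055, 8), (0.1, 10), (0.105, 7), (0.11, 6), (0.115, 6), (0.14, 4), (0.145, 5)]
wrist blocks along [(0.04, 46), (0.1, 49), (0.13, 207), (0.135, 405), (0.14, 250), (0.145, 128), (0.15, 123), (0.155, 168), (0.16, 103)]
wrist cheeks [(0.02, 263), (0.025, 305), (0.03, 308), (0.035, 314), (0.04, 93), (0.055, 50), (0.06, 71), (0.065, 85), (0.07, 78), (0.075, 73), (0.08, 55), (0.1, 246), (0.105, 307), (0.11, 305), (0.115, 310), (0.12, 137), (0.135, 54), (0.14, 221), (0.145, 262)]
[-1.8 -0.1  8.7]
```

Call:
{"api": "move_arm", "payload": {"motion": [[0, 1.5, 0, 0, 0, 0, 1], [0, 3, 0, 0, 0, 0, 1], [0, 4.5, 0, 0, 0, 0, 1], [0, 6, 0, 0, 0, 0, 1], [0, 7, 0, 0, 0, 0, 1]]}}

```text
clock: 7.98
tool_pos: [0.5858, 0.0355, 0.1209]
eef_rot: [0.088, 0.996, -0.0, 0.001]
contact_force: [-2.0, -0.5, 9.1]
opening: 0.005
finger_force: 4.6
```

Call:
{"api": "move_arm", "payload": {"motion": [[0, 0.6, 0, 0, 0, 0, 1], [0, 1.2, 0, 0, 0, 0, 1], [0, 1.8, 0, 0, 0, 0, 1], [0, 2.4, 0, 0, 0, 0, 1], [0, 3, 0, 0, 0, 0, 1]]}}

```text
clock: 8.6
tool_pos: [0.5863, 0.0381, 0.1209]
eef_rot: [0.088, 0.996, -0.0, 0.001]
contact_force: [-2.3, -2.1, 9.7]
opening: 0.008
finger_force: 4.6
```

Call:
{"api": "move_arm", "payload": {"motion": [[0, 0.5, 0, 0, 0, 0, 1], [0, 1, 0, 0, 0, 0, 1], [0, 1.5, 0, 0, 0, 0, 1], [0, 2, 0, 0, 0, 0, 1]]}}

```text
clock: 9.1
tool_pos: [0.5863, 0.0382, 0.1207]
eef_rot: [0.088, 0.996, -0.002, 0.0]
contact_force: [-1.0, -4.5, 7.9]
opening: 0.005
finger_force: 4.6
```

```bash
python3 look.py c
```

```text
scene blocks along [(-0.2, 15), (-0.195, 13), (-0.19, 11), (-0.185, 8), (-0.18, 10), (-0.175, 14), (0.145, 4), (0.16, 5)]
scene cheeks [(0.03, 10), (0.035, 15), (0.04, 15), (0.045, 14), (0.065, 6), (0.11, 15), (0.115, 9), (0.125, 7)]
wrist blocks along [(0.05, 47), (0.11, 42), (0.14, 124), (0.145, 116), (0.15, 131), (0.155, 174), (0.16, 113)]
wrist cheeks [(0.025, 31), (0.03, 285), (0.035, 302), (0.04, 310), (0.045, 320), (0.05, 34), (0.065, 53), (0.07, 72), (0.075, 78), (0.08, 84), (0.085, 75), (0.09, 44), (0.11, 284), (0.115, 313), (0.12, 307), (0.125, 304), (0.13, 91), (0.135, 35), (0.14, 212), (0.145, 284)]
[-2.  -3.8  9.1]
```

View pics/c_wrist.png

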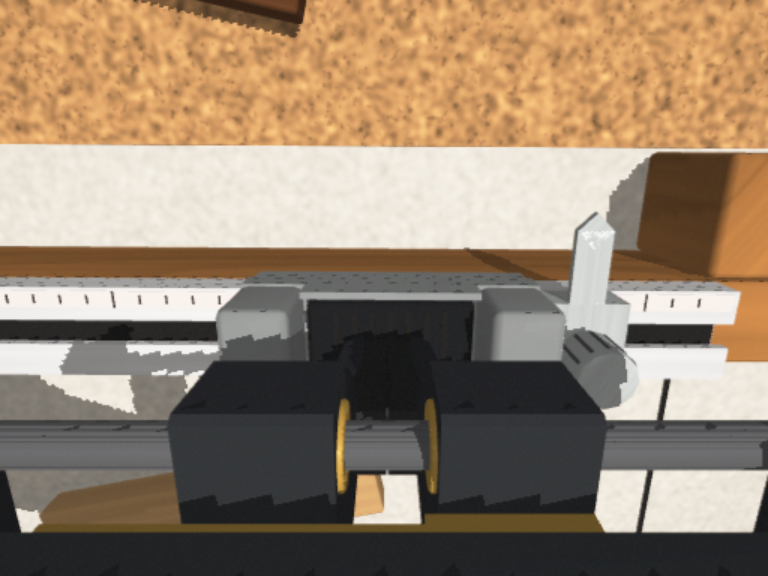

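The wrist view shows the stop's right end face at (565,310) against the marked block. The lateral force is rising with no more motion, so it is seated. I lift straight up.

Call:
{"api": "move_arm", "payload": {"motion": [[0, 0, -2, 0, 0, 0, 1], [0, 0, -4, 0, 0, 0, 1], [0, 0, -7, 0, 0, 0, 1], [0, 0, -15, 0, 0, 0, 1], [0, 0, -30, 0, 0, 0, 1]]}}

```text
clock: 9.82
tool_pos: [0.5856, 0.0409, 0.1499]
eef_rot: [0.087, 0.996, 0.0, -0.001]
contact_force: [0.4, -0.7, 0.4]
opening: 0.007
finger_force: 0.0
```

Call:
{"api": "move_arm", "payload": {"motion": [[0, 0, -20, 0, 0, 0, 1], [0, 0, -40, 0, 0, 0, 1], [0, 0, -60, 0, 0, 0, 1], [0, 0, -75, 0, 0, 0, 1], [0, 0, -75, 0, 0, 0, 1]]}}

```text
clock: 10.45
tool_pos: [0.5868, 0.0408, 0.2261]
eef_rot: [0.087, 0.996, 0.0, 0.001]
contact_force: [0.8, -0.0, 0.1]
opening: 0.01
finger_force: 0.0
```

```bash
python3 look.py d; python3 -c "
from h import *
s=eyes.snapshot('scene');cv2.imwrite('pics/e.png',cv2.resize(s['frame'][130:290,150:370,::-1],None,fx=3,fy=3))"
```

```text
scene blocks along [(-0.2, 12), (-0.195, 16), (-0.19, 10), (-0.185, 4), (-0.18, 10), (-0.175, 10), (-0.17, 6)]
scene cheeks [(0.025, 7), (0.03, 27), (0.035, 22), (0.04, 24), (0.045, 24), (0.11, 25), (0.115, 28), (0.12, 21), (0.125, 21), (0.13, 9), (0.14, 11), (0.145, 13)]
wrist blocks along [(0.05, 15), (0.11, 19), (0.135, 105), (0.14, 86), (0.145, 45), (0.15, 49), (0.155, 72), (0.16, 51)]
wrist cheeks [(0.025, 54), (0.03, 319), (0.035, 335), (0.04, 331), (0.045, 343), (0.05, 21), (0.11, 305), (0.115, 328), (0.12, 339), (0.125, 331), (0.13, 118), (0.135, 17), (0.14, 84), (0.145, 99)]
[ 0.2 -0.6 -0.4]
```

View pics/d_wrist.png

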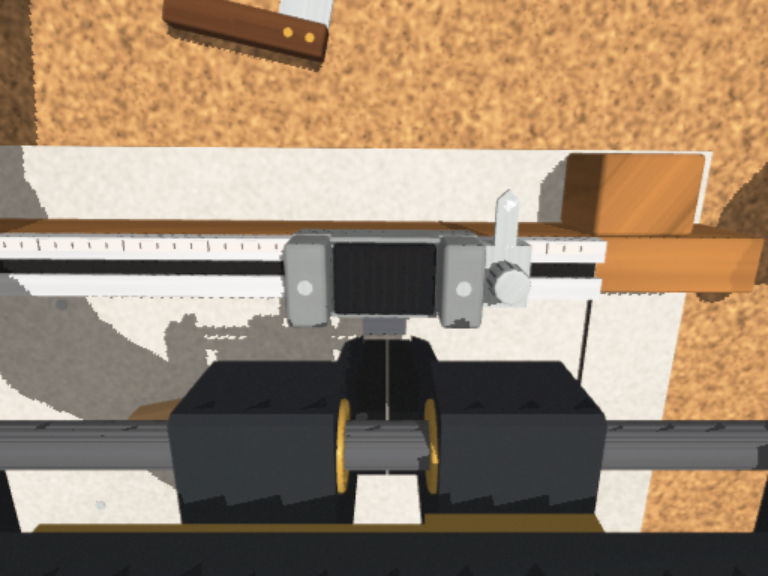

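The stop's end face at about (483,285) rests on the marked block, its position is unchanged since the lift, and the tool is clear with no contact force. I hand the job in.

```bash
python3 -c "
from plant import finish_job
print(finish_job())"
```

```text
the job is handed in; nothing more can be done
None
```

I slid the length stop against the marked dead stop with its pad held down, let the pad up so the brake holds it, moved the arm clear, and handed the job in at about 10.6 s on the robot's clock.

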